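# Pierce a test cartridge and hold the cover down for the reading

### The arm

A 6-joint arm with a two-finger parallel gripper is mounted at the origin on a cart in front of the work surface, level with it; the furniture and walls round the work are solid. World frame = base frame: x ahead of the robot, y to its left, z up, the work surface at z = 0. Lengths are in mm, angles in rad, forces in N, time in s.
With the tool pointing down it reaches from about 275 to 750 mm from the base axis. Payload 10.2 kg.
Tool frame: the origin (TCP) lies between the finger pads; the fingertips stand 19 mm ahead of it and the grasp point (between the pads) is the TCP; z points along the fingers, y is the line along which they close (so a half turn about z gives the same grasp; the last joint's range is limited). The gripper opens to 85 mm and grips with 20 to 120 N. Pads are 22 mm wide; open, the fingers measure 114 mm over their backs; the gripper's body (76 mm by 85 mm) begins 54 mm behind the grasp point. The pads swing forward as they close: fully open they stand 13 mm farther back than shut.
Start: joints at [1.021, 0.313, 1.498, -0, 1.331, -0.223], TCP at [168.545, 497.216, 250.294] pointing down, gripper open.
Joint ranges: [-2.94, 2.94], [-0.97, 2.17], [0.19, 2.56], [-1.23, 4.37], [0.02, 3.11], [-2.88, 2.88]. Speed limits (rad/s): [2.39, 2.39, 3.01, 3.14, 3.14, 3.14].

### API

Orientations are given as a unit quaternion [w, x, y, z].
In Python, from rig import sense, capture, finish_job gives the robot as it stands. The module is installed in compiled form; this text tells all that it offers.
- The arm moves only by the tool move_arm, never from a script. Its argument "moves" is a list of rows, each an object with "turn": the turn, a rotation vector about the tool's x, y, z in rad, a list of three; "translation": the shift along the tool's x, y, z in mm, a list of three; "hand": the opening, from 0 (shut) to 1 (fully open). In form: [{"turn": [wx, wy, wz], "translation": [x, y, z], "hand": hand}, ...]. A call has 1 to 10 rows; each row shifts and turns the commanded pose from where the row before left it, along the tool's axes as they then stand; what a row does not reach is not made up. A row lasts 1/12 s, in which the tool goes at most 41.7 mm and 7.16 degrees, less where a joint would pass 70% of its speed; a pose out of reach is approached as far as the arm can. A call with a gripper value outside its range is refused whole. The fingers move at their own pace and stop on an object; "grip_force" is the grip in N (left out, the last holds). Time passes only in rows, so rows that do not move let the fingers close. It gives the time, the measured TCP pose, the force, the opening and the grip force at its end, in the units of the state.
- sense(): the state, without advancing time (a new reading comes with each control period).
- capture(name): name is "side" or "top"; returns a dict with "image" (384x512x3 uint8, blue, green, red), "z_map" (384x512 float32, mm along the optical axis (not along the pixel's ray), 0 where there is no reading), "vertical_fov" (degrees; the focal length in pixels is half the picture's height over the tangent of half this angle, whatever the lens; pixels are square), "cx", "cy" (the principal point, pixels), "R" (3x3) and "t" (3): a world point X has camera coordinates R X + t. Camera axes: x right, y down, z forward; pixel columns grow to the right and rows downward; lengths in mm; the calibration is good to about 2 mm. A picture is of the moment at which its call begins.
- finish_job(): hands the job in; it is judged then, once.
The state is a dict: "time_s": time; "joints": joint angles; "dq": joint speeds; "tau": joint torques, N m; "eef_pos": TCP position; "ee_rot": TCP orientation; "force": force on the tool from outside, world axes, zero at the start; "wrist_torque": the same for the moment, N m; "grip_width": opening from 0.0 (shut) to 1.0 (fully open); "grip_force": force on a finger pad.
Only numpy, scipy, OpenCV 4.12 (cv2) and the standard library are available. Lean on these libraries where they do the work, as an engineer would, in place of code of your own. Each camera call takes 0.05 s, during which the arm holds its last target. There are 200 camera calls.

### The job

Start the test cartridge in the reading station: pull the sprung lever on the station's side towards the front through its full stroke to pierce the cartridge, then ease it slowly all the way back to rest without letting it snap. Then take the loose cover, lay it over the deck with its tongue towards the reader head, slide it back under the head until its socket drops on the locating pin, press it down flush on the deck against the sprung cartridge, and finish while still holding it pressed down; leave everything else on the worktop where it is.

Things in the scene. Friction and masses are not known exactly. Their poses are not given: they have to be found in the camera images.
- station: cartridge reading station, fixed: a grey box 200 (x) x 150 (y) mm, its flat metal deck 45 mm above the worktop. Origin: centre of the underside; z up, x from its front (robot side) to its back, y to its left. On the deck: a white test cartridge in a window in the middle, a steel locating pin in front of it, a grey reader head overhanging the back; a lever on the right side.
- deck (a point): point on the deck's upper face above the station's origin, axes as the station's. The cover is in place when its origin and axes coincide with these.
- pin_tip (a point): centre of the top of the locating pin: steel, diameter 12 mm, tapered tip, stands 8 mm up from the deck at station x = -60 mm, y = 0. It disappears under the cover. Axes as the station's.
- head_slot (a point): middle of the lower front edge of the reader head (station x = +42 mm, y = 0, 18 mm above the deck). Below it a slot for the cover's tongue, open to the front: 65 mm wide in y, 18 mm high above the deck, back wall 28 mm behind this point. The head is 150 mm wide; its top is 48 to 50 mm above the deck.
- lever (a joint): angle of the piercing lever, rad: 0 at rest (leaning 0.35 to the back), grows as its top is pulled to the front (station -x), end stop at 1.05. Spring return: pull at the handle 2 N at rest, 7 N at the stop. Let go, it snaps back at over 3 rad/s; returning faster than 2 rad/s spoils the test (the last 0.15 rad does not matter).
- lever_grip (a point): middle of the handle's free part: a level round black bar, diameter 15 mm, along station y, sticking out 45 mm to the right (-y) from the lever's rod; this point is 22 mm from the bar's free end, 110 mm from the pivot axis and at rest 129 mm above the worktop. The bar may turn between the finger pads.
- lever_pivot (a point): point on the lever's pivot axis (along station y), 26 mm above the worktop; lever_grip moves on a circle of 110 mm radius about this axis.
- nest (a joint): how far the sprung nest with the cartridge (78 x 34 mm, along station x, centre at x = -5 mm) is pushed down, m: 0 free, the cartridge's flat top 5 mm proud of the deck (the cover has room for the small well on it); 0.005 flush with the deck, which takes about 11 N (4 N before it begins to move).
- cover: loose cover, 0.15 to 0.31 kg: grey plate 122 (x, -85 to +37 mm) x 100 (y) x 10 mm, flat below. A tongue 60 mm wide (last 10 mm: 50 wide), 5 mm thick runs on from its back edge to x = +65. A 26 mm wide boss on top marks the socket below. Origin in the underside; x to the tongue, z up. Starts flat on the worktop left or right of the station. Springs up 5 mm if let go.
- cover_socket (a point): centre of the mouth of the round socket (14 mm diameter, 10 mm deep) in the cover's underside, at cover x = -60 mm, y = 0; the locating pin goes into it. Not visible from above.
- cover_grip (a point): point in the cover's black grip rib, 30 mm above the cover's underside, at cover x = -12 mm, y = 0. The rib is 60 mm long (x), 14 mm wide (y, gripped across) and its top is 39.5 mm above the underside.
- log_book: closed spiral-bound note book lying flat, 148x109x15 mm; bystander. Origin: centre of its underside.
- lab_timer: small flat timer with a display and buttons, 68x62x18 mm; bystander. Origin: centre of its underside.
- data_logger: dark handheld data logger with keys lying flat, 135x68x17 mm; bystander. Origin: centre of its underside.
- marker: black marker pen lying flat, 17x135x16 mm; bystander. Origin: centre of its underside.
- buffer_bottle: standing small reagent bottle with a screw cap, diameter 40, height 85 mm; bystander. Origin: centre of its underside.
- loose_cartridge: flat test cartridge lying on the worktop, 78x34x9 mm; bystander. Origin: centre of its underside.
Things that resemble listed ones, but are neither listed nor needed, are in the scene too. What is shaped like the cover but turquoise is not meant.

How it is judged:
By the outcome, as a careful person would: the job done as asked, in the order asked, and still so for the second after the job is handed in, while the arm keeps its last pose, push and grip.
It also fails if it takes over 64 s, if anything falls off the work surface, if the arm or the gripper's body presses on something with over 40 N, if the wrist force passes 120 N, or if a joint passes its speed limit or range.

## Working session

There is one attempt and no reset: what is moved stays moved. The work goes in short steps, Python scripts to look and compute and a tool call to move; the robot and the scene stay as the last step left them, time stands still between calls to the robot, and variables do not carry over. Pictures are saved under pics/ and viewed, at most 10 in all, crops included, and the job is handed in when it is done.

Besides the shell and the picture viewer there is one more tool, called after "Request:" as name(argument=value, ...) on one line, values as JSON. move_arm: Moves the arm, as the interface text tells. Its arguments: {"type":"object","properties":{"moves":{"type":"array","items":{"type":"object","properties":{"turn":{"type":"array","items":{"type":"number"}},"translation":{"type":"array","items":{"type":"number"}},"hand":{"type":"number"}}}},"grip_force":{"type":"number"}},"required":["moves"]}

```bash
mkdir -p pics
cat > h.py <<'E'
import numpy as np, cv2
from rig import sense, capture, finish_job
def cam(n):
    c=capture(n); c['f']=192/np.tan(np.radians(c['vertical_fov'])/2); c['R']=np.array(c['R']); c['t']=np.array(c['t']); return c
def ray(c,u,v):
    d=c['R'].T@np.array([(u-c['cx'])/c['f'],(v-c['cy'])/c['f'],1]); return -c['R'].T@c['t'],d
def onplane(c,u,v,z):
    o,d=ray(c,u,v); return o+d*(z-o[2])/d[2]
def bydepth(c,u,v):
    o,d=ray(c,u,v); return o+d*c['z_map'][int(round(v)),int(round(u))]
def proj(c,X):
    p=c['R']@np.array(X)+c['t']; return p[:2]/p[2]*c['f']+[c['cx'],c['cy']]
def cloud(c):
    v,u=np.mgrid[:384,:512]; z=c['z_map']
    P=np.stack([(u-c['cx'])/c['f']*z,(v-c['cy'])/c['f']*z,z],-1)
    return (P-c['t'])@c['R']
E
python3 - <<'E'
from h import *
import pickle
for n in('side','top'):
    c=cam(n); cv2.imwrite(f'pics/{n}0.png',cv2.resize(c['image'],(800,600),interpolation=cv2.INTER_CUBIC)); pickle.dump(c,open(n+'0.pkl','wb'))
    print(n,c['f'],c['cx'],c['cy'],-c['R'].T@c['t'],c['R'].round(2).tolist())
s=sense();print(s)
E
```

```text
side 419.9068470537429 260.28174937952065 188.9482606559729 [ 580.45485013 1318.42251806  813.83487816] [[-1.0, 0.02, 0.01], [0.0, 0.51, -0.86], [-0.02, -0.86, -0.51]]
top 496.474349080801 259.6860878170856 183.12757119755497 [-443.13568649  -54.32900428 1419.48026838] [[0.18, -0.98, 0.01], [-0.79, -0.15, -0.6], [0.59, 0.1, -0.8]]
{'time_s': 0.1, 'joints': array([ 1.02058779e+00,  3.13364845e-01,  1.49832970e+00,  1.84971408e-05,
        1.33097839e+00, -2.23418867e-01]), 'dq': array([ 4.15546797e-04, -1.39137214e-03, -1.97131565e-03, -8.62767466e-04,
       -4.49573461e-05,  9.86033643e-04]), 'tau': array([ 2.97994229e-03, -4.12900436e+01, -2.60140836e+01, -1.40398720e-04,
        3.07035181e-03, -5.87080217e-05]), 'eef_pos': array([168.44082383, 497.04190214, 249.81905411]), 'ee_rot': array([-2.12081168e-04,  1.62670906e-01,  9.86680234e-01, -4.96843606e-04]), 'force': array([-0.04252205,  0.00390774, -0.19303003]), 'wrist_torque': array([0.02268678, 0.00313977, 0.00027504]), 'grip_force': 0.0, 'grip_width': 1.0010178763212436}
```

View pics/side0.png

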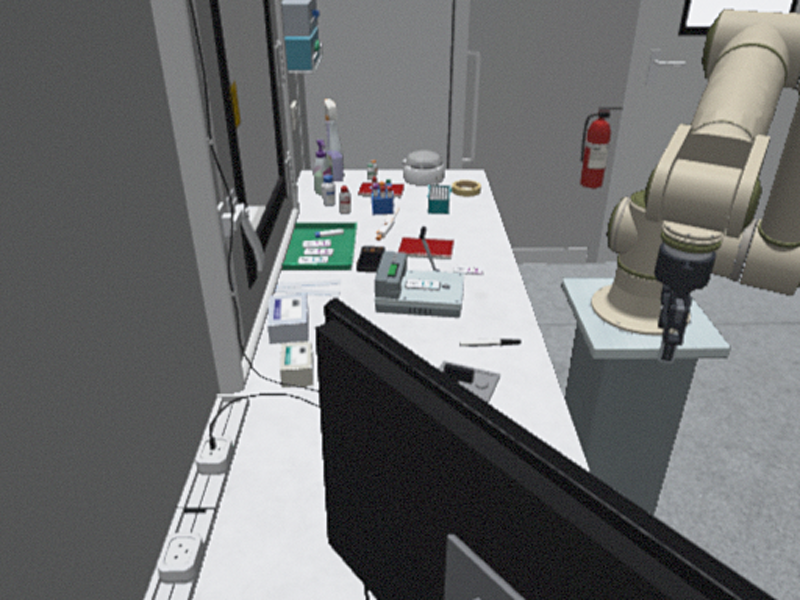

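View pics/top0.png

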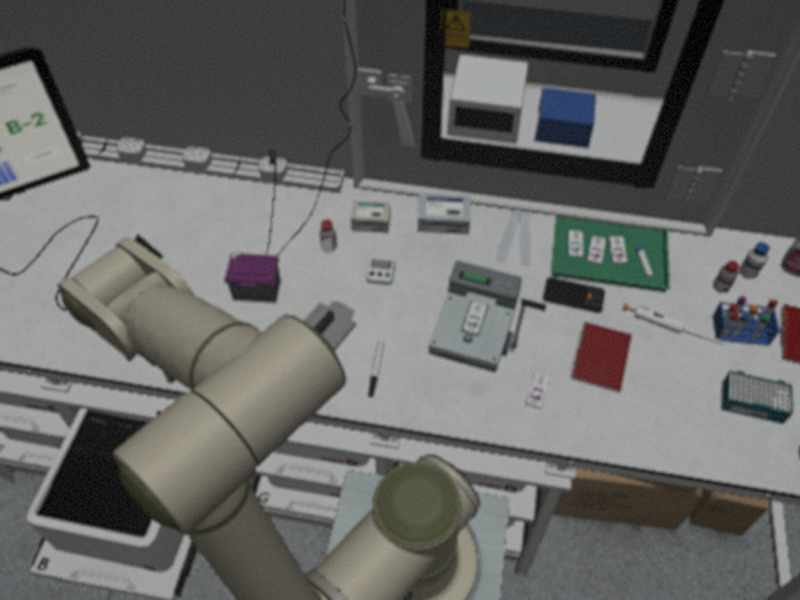

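The side view shows the station (420,290), its lever with black handle at (428,240) and a grey cover at (470,378). The top view shows the station (475,315), the lever handle (533,304) and a cover half hidden by the arm (330,325).

Run:
```python
from h import *
import pickle
T=pickle.load(open('top0.pkl','rb'));S=pickle.load(open('side0.pkl','rb'))
a=cv2.resize(T['image'][160:245,265:365],(600,510),interpolation=cv2.INTER_CUBIC)
cv2.imwrite('pics/cropT.png',a)
for n,c in(('T',T),('S',S)):
    P=cloud(c);z=P[...,2]
    for lo,hi in((40,50),(85,100),(105,150)):
        m=((z>lo)&(z<hi)&(P[...,0]>330)&(P[...,0]<800)&(P[...,1]>-330)&(P[...,1]<150)).astype(np.uint8)
        nn,l,st,ce=cv2.connectedComponentsWithStats(m)
        for i in range(1,nn):
            if st[i,4]>12:
                Q=P[l==i]; r=cv2.minAreaRect(Q[:,:2].astype(np.float32)); print(n,lo,hi,st[i],r,np.median(Q,0).round(1))
```

```text
T 40 50 [267 135  32   9 100] ((786.5120239257812, 70.16209411621094), (33.181556701660156, 114.43630981445312), 6.2416582107543945) [780.8  76.4  46. ]
T 40 50 [ 274  186   55   48 1406] ((496.174560546875, -41.610870361328125), (156.7272186279297, 164.2987060546875), 82.17362976074219) [484.6 -38.5  45.5]
T 85 100 [288 167  46  25 638] ((586.9719848632812, -51.61125183105469), (149.82481384277344, 67.72283172607422), 83.77398681640625) [583.7 -52.   94.3]
T 85 100 [331 203   4   6  14] ((492.7148742675781, -133.32516479492188), (8.814107894897461, 13.342851638793945), 76.22112274169922) [ 496.2 -134.7   89.2]
T 105 150 [333 191  17  12  94] ((503.88690185546875, -154.80606079101562), (51.762184143066406, 22.541358947753906), 83.39762115478516) [ 505.9 -149.9  134.5]
S 40 50 [240 170  57  26 808] ((517.4156494140625, -48.69309997558594), (176.2874298095703, 197.87632751464844), 82.10548400878906) [493.8 -23.6  45. ]
S 40 50 [191 188   6   9  33] ((790.5011596679688, 33.7048454284668), (17.640888214111328, 55.281917572021484), 6.4462971687316895) [791.3  31.9  48.4]
S 40 50 [188 197   9  13  63] ((787.4891357421875, 103.35951232910156), (27.40772819519043, 63.67973709106445), 6.441802978515625) [783.5 117.3  48.3]
S 85 100 [240 160  21  22 332] ((590.2123413085938, -50.12062072753906), (154.58628845214844, 58.92182159423828), 81.55298614501953) [589.9 -38.3  93.4]
S 105 150 [268 144   6  13  42] ((510.49542236328125, -154.1066131591797), (60.61612319946289, 19.479969024658203), 86.9771957397461) [ 509.9 -139.1  132.2]
```

View pics/cropT.png

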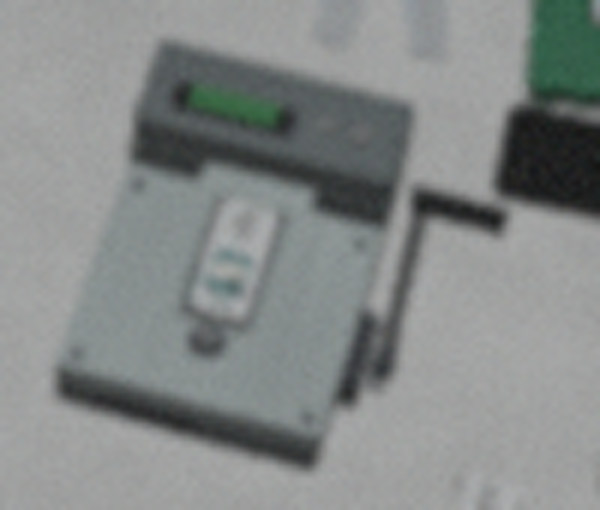

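```bash
cat > st.py <<'E'
from h import *
import pickle
T=pickle.load(open('top0.pkl','rb'));S=pickle.load(open('side0.pkl','rb'))
c=T;P=cloud(c);z=P[...,2]
# deck contour (z>40 near station), lines fitted to boundary rows
m=((z>41)&(z<49)&(P[...,0]>390)&(P[...,0]<600)&(P[...,1]>-140)&(P[...,1]<60)).astype(np.uint8)
n,l,s,ce=cv2.connectedComponentsWithStats(m);k=1+np.argmax(s[1:,4]);m=(l==k)
L=[];R=[]
for v in range(200,220):
    u=np.where(m[v])[0]
    L.append(onplane(c,u[0]-.5,v,45)); R.append(onplane(c,u[-1]+.5,v,45))
F=[]
for u in range(279,314):
    v=np.where(m[:,u])[0]
    F.append(onplane(c,u,v[-1]+.5,45))
for n,Q in(('L',L),('R',R),('F',F)):
    Q=np.array(Q,np.float32)[:,:2]; f=cv2.fitLine(Q,cv2.DIST_HUBER,0,.01,.01).ravel(); 
    nn=np.array([-f[1],f[0]]);res=(Q-f[2:])@nn
    print(n,f.round(3),'ang',np.degrees(np.arctan2(f[1],f[0])).round(2),'rms',res.std().round(2), 'mid',Q.mean(0))
# height check of deck & lever bar
g=cv2.cvtColor(T['image'],cv2.COLOR_BGR2GRAY); hsv=cv2.cvtColor(T['image'],cv2.COLOR_BGR2HSV)
mg=cv2.inRange(hsv,(40,90,60),(80,255,255)); mg[:165]=0; mg[:,:285]=0;mg[190:]=0;mg[:,325:]=0
v,u=np.where(mg>0); print('LCD px',u.mean(),v.mean(),onplane(T,u.mean(),v.mean(),94),len(u))
for n,c,(v0,v1,u0,u1) in(('T',T,(186,202,328,352)),('S',S,(138,165,262,285))):
    g=cv2.cvtColor(c['image'],cv2.COLOR_BGR2GRAY)[v0:v1,u0:u1]; print(n);print(g); 
    print(cloud(c)[v0:v1,u0:u1,2].round().astype(int))
E
python3 st.py
```

```text
L [ 9.90000e-01 -1.43000e-01  4.73316e+02  3.98770e+01] ang -8.22 rms 2.02 mid [475.41998  39.21809]
R [ 9.96000e-01 -8.70000e-02  5.04821e+02 -1.16222e+02] ang -4.97 rms 2.77 mid [ 504.25253 -116.23171]
F [ 1.49000e-01  9.89000e-01  4.15128e+02 -3.49920e+01] ang 81.43 rms 3.52 mid [417.0008  -29.58125]
LCD px 303.7906976744186 177.37209302325581 [586.93762288 -29.93255419  94.        ] 43
T
[[ 94  95  88  95 120 142 159 162 158 162 159 161 159 160 157 160 158 160
  155 130  90  47  29  28]
 [ 98  93  90  95 127 150 159 158 162 156 163 163 161 157 158 155 159 158
  149 120  78  42  28  31]
 [ 92  93  87  98 131 152 158 160 160 159 156 163 161 159 156 160 158 159
  149 113  67  37  40  32]
 [ 85  84  85 103 134 153 158 157 156 162 159 162 161 159 159 162 160 159
  147 105  58  33  36  35]
 [ 72  73  81 112 138 143 133 134 143 150 153 158 156 157 159 158 161 159
  140  96  56  35  33  35]
 [ 56  53  80 121 141 125 104 102 111 123 131 139 142 153 155 155 158 159
  143 109  65  41  36  35]
 [ 51  60  86 128 144 117  73  59  64  72  86 101 111 123 128 145 151 152
  148 128  93  74  64  58
[... 7454 characters left out ...]
 11  10  13  12  11]
 [ 11  13  12  11  15  12  10  12  10  12  97 100  94  11  14  12  14  15
    9  14  11  13   9]
 [ 12   8   8  12  10  10  11  11  11  12  94  92  93  11  12  11   7  12
   10  12  12  14  12]
 [  9  14  10  12   7  13  14  12  14  13  13  90  91   9  14  12  11  11
   12  10  11   6  16]
 [ 11   9  10   7  12  13  13  12  16  13  10  88  87  84  13  10  11   9
   16  11   9   8  13]
 [ 11  15   8   9   7   4  14   9  11  11  13  10  85  81  10  12  11  16
   14  11  14  12  15]
 [  7   2   4   7   4   4   5   4   5   9   7   6  72  75   7  11   9  11
   10  10  10  11   9]
 [  0   2   0   1   2   1   0  -2   4   5   1   7  70  72  72   1   8   8
    7   6   5   8   4]]
```

Run:
```python
from h import *
import pickle
T=pickle.load(open('top0.pkl','rb'));S=pickle.load(open('side0.pkl','rb'))
f=lambda x,y:(265+(x+.5)/6-.5,160+(y+.5)/6-.5)
for n,p,z in(('DFL',(60,372),45),('DFR',(318,440),45),('HBL',(165,42),94),('HBR',(412,102),94),('HFL',(137,118),94),('HFR',(395,188),94),('pin',(207,337),52),('cart',(234,260),50)):
    print(n,onplane(T,*f(*p),z).round(1))
e=onplane(T,348.6,196.6,129);a=onplane(T,338,193.7,129);b=onplane(T,346,195.8,129)
print('bar',e,a,b,'ang',np.degrees(np.arctan2(*(b-a)[[0,1]])))
th=np.radians(-7);X=np.array([np.cos(th),np.sin(th)]);Y=np.array([-X[1],X[0]])
print('grip from T',e[:2]+22*Y)
# ray triangulation of bar free end with side
o1,d1=ray(T,348.6,196.6);o2,d2=ray(S,270.8,144.3)
A=np.stack([d1,-d2],1);q=np.linalg.lstsq(A,o2-o1,rcond=None)[0];print('tri',o1+d1*q[0],o2+d2*q[1])
cc=[]
for n,c in(('T',T),('S',S)):
    P=cloud(c);z=P[...,2]; 
    lab=[('deck',(z>40)&(z<51)),('head',(z>88)&(z<99)),('bar',(z>126)&(z<145)&(P[...,1]<-130)&(P[...,1]>-200))]
    for k,m in lab:
        m=m&(P[...,0]>395)&(P[...,0]<640)&(P[...,1]>-200)&(P[...,1]<60)
        Q=P[m]; loc=np.c_[Q[:,:2]@X,Q[:,:2]@Y]
        print(n,k,'x',np.percentile(loc[:,0],[1,50,99]).round(1),'y',np.percentile(loc[:,1],[1,50,99]).round(1),'z',np.median(Q[:,2]).round(1))
cv2.imwrite('pics/cropS.png',cv2.resize(S['image'][135:210,225:325],(800,600),interpolation=cv2.INTER_CUBIC))
```

```text
DFL [426.4  42.2  45. ]
DFR [ 409.  -100.9   45. ]
HBL [625.9  15.3  94. ]
HBR [ 608.5 -127.3   94. ]
HFL [569.   23.2  94. ]
HFR [ 547.  -123.5   94. ]
pin [458.9 -33.8  52. ]
cart [513.8 -41.9  50. ]
bar [ 509.11826047 -180.81636645  129.        ] [ 514.32189837 -146.57883924  129.        ] [ 510.73880884 -172.41855068  129.        ] ang -172.10536637030566
grip from T [ 511.79938603 -158.98035112]
tri [ 506.70596166 -180.49594215  132.26911117] [ 508.87193869 -181.36235484  133.95232206]
T deck x [417.2 486.8 573.5] y [-54.1  20.2  96.1] z 46.0
T head x [510.6 586.  618.8] y [-73.1  17.7  92.6] z 94.3
T bar x [513.7 521.8 530.2] y [-117.6  -93.   -67.7] z 135.2
S deck x [422.1 494.9 608.6] y [-55.8  36.3  99.8] z 45.0
S head x [514.  591.2 618.9] y [-72.2  29.4  97.7] z 93.5
S bar x [519.8 526.  533.6] y [-120.6  -94.   -66.9] z 134.0
```

View pics/cropS.png

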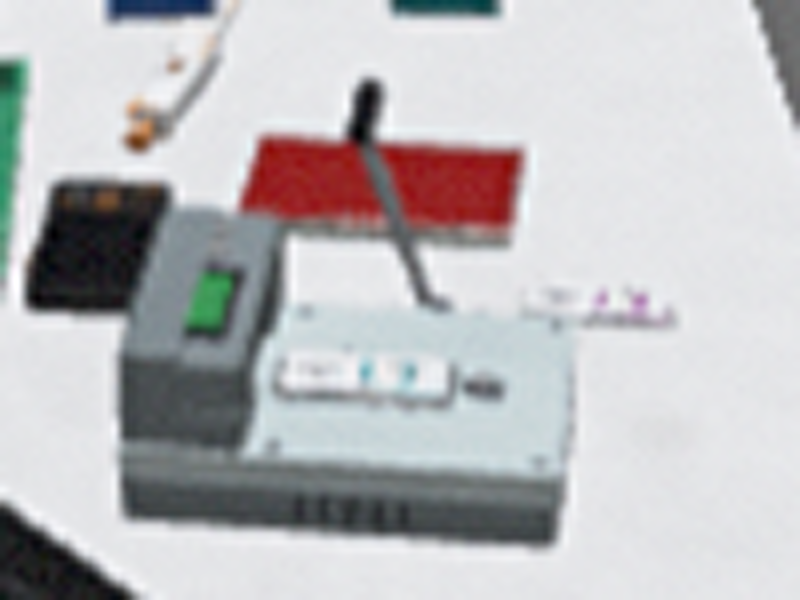

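The crops show the station with its deck, cartridge, pin at crop-T (207,337) / crop-S (485,385), and the lever bar from (420,195) to (505,218) in crop T. The station yaw is about -7°, with its origin near (517,-42). Depth gives deck z 45, head top 94 and bar 129, all as the text says. Next I move above the lever, which also uncovers the cover.

Request:
move_arm(moves=[{"translation":[-29.8,-28.4,0],"turn":[0,0,0],"hand":1},{"translation":[-29.8,-28.4,0],"turn":[0,0,0],"hand":1},{"translation":[-29.8,-28.4,0],"turn":[0,0,0],"hand":1},{"translation":[-29.8,-28.4,0],"turn":[0,0,0],"hand":1},{"translation":[-29.8,-28.4,0],"turn":[0,0,0],"hand":1},{"translation":[-29.8,-28.4,0],"turn":[0,0,0],"hand":1},{"translation":[-29.8,-28.4,0],"turn":[0,0,0],"hand":1},{"translation":[-29.8,-28.4,0],"turn":[0,0,0],"hand":1},{"translation":[-29.8,-28.4,0],"turn":[0,0,0],"hand":1},{"translation":[-29.8,-28.4,0],"turn":[0,0,0],"hand":1}])

```text
time_s: 0.93
eef_pos: [359.9, 130.6, 250.3]
ee_rot: [0.0, 0.163, 0.987, 0.0]
force: [0.7, 1.4, 0.6]
grip_width: 0.998
grip_force: 0.0
```

Request:
move_arm(moves=[{"translation":[-29.8,-28.4,0],"turn":[0,0,0],"hand":1},{"translation":[-29.8,-28.4,0],"turn":[0,0,0],"hand":1},{"translation":[-29.8,-28.4,0],"turn":[0,0,0],"hand":1},{"translation":[-29.8,-28.4,0],"turn":[0,0,0],"hand":1},{"translation":[-29.8,-28.4,0],"turn":[0,0,0],"hand":1},{"translation":[-29.8,-28.4,0],"turn":[0,0,0],"hand":1},{"translation":[-29.8,-28.4,0],"turn":[0,0,0],"hand":1},{"translation":[-29.8,-28.4,0],"turn":[0,0,0],"hand":1}])

```text
time_s: 1.6
eef_pos: [512.9, -161.2, 249.9]
ee_rot: [-0.0, 0.163, 0.987, 0.0]
force: [0.7, 0.7, 0.4]
grip_width: 1.001
grip_force: 0.0
```

Request:
move_arm(moves=[{"translation":[0,0,0],"turn":[0,0,0.124],"hand":1},{"translation":[0,0,0],"turn":[0,0,0.124],"hand":1},{"translation":[0,0,0],"turn":[0,0,0.124],"hand":1},{"translation":[0,0,0],"turn":[0,0,0.124],"hand":1},{"translation":[0,0,0],"turn":[0,0,0.124],"hand":1},{"translation":[0,0,0],"turn":[0,0,0.124],"hand":1},{"translation":[0,0,0],"turn":[0,0,0.124],"hand":1},{"translation":[0,0,0],"turn":[0,0,0.124],"hand":1},{"translation":[0,0,0],"turn":[0,0,0.124],"hand":1},{"translation":[0,0,0],"turn":[0,0,0.124],"hand":1}])

```text
time_s: 2.43
eef_pos: [512.3, -159.1, 249.9]
ee_rot: [-0.0, 0.708, 0.706, -0.0]
force: [0.3, 0.1, 0.4]
grip_width: 1.002
grip_force: 0.0
```

Run:
```python
from h import *
import pickle
for n in('side','top'):
    c=cam(n); pickle.dump(c,open(n+'1.pkl','wb'))
T=pickle.load(open('top1.pkl','rb'));S=pickle.load(open('side0.pkl','rb'))
P=cloud(T);z=P[...,2]
A=cv2.resize(T['image'][135:255,120:280],(800,600),interpolation=cv2.INTER_CUBIC)
cv2.imwrite('pics/coverT.png',A)
for u,v,pz in((225+485.5/8-.5,135+385.5/8-.5,52),(225+365.5/8-.5,135+377/8-.5,50),(225+363.5/8-.5,135+110/8-.5,129),(225+370.5/8-.5,135+82/8-.5,129)): print(onplane(S,u,v,pz))
m=((z>30)&(z<45)&(P[...,0]>250)&(P[...,0]<640)&(P[...,1]>60)&(P[...,1]<400)).astype(np.uint8)
n,l,s,ce=cv2.connectedComponentsWithStats(m)
for i in range(1,n):
  if s[i,4]>10: print(s[i],cv2.minAreaRect(P[l==i][:,:2].astype(np.float32)),np.median(P[l==i],0))
```

```text
[460.79606107 -21.95545575  52.        ]
[515.4737695  -33.91832881  50.        ]
[ 513.12910469 -155.63388403  129.        ]
[ 508.46980527 -188.03618612  129.        ]
```

View pics/coverT.png

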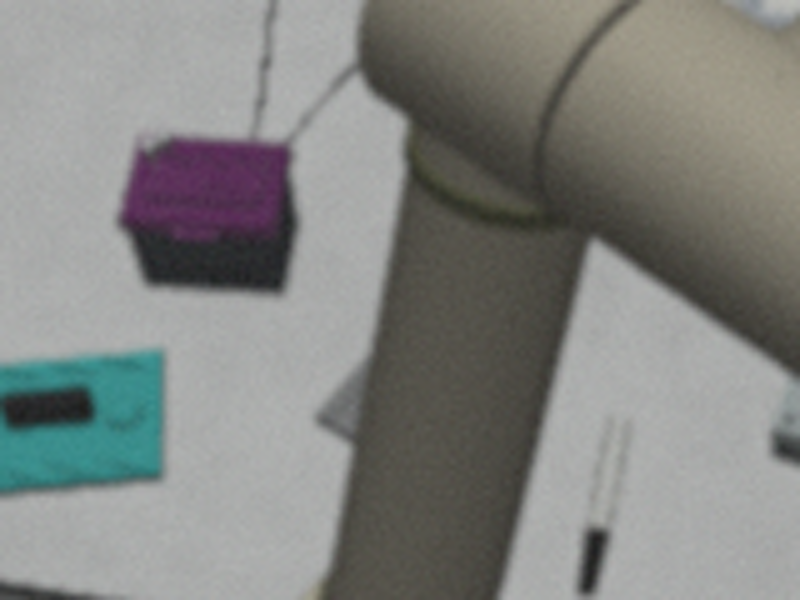

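Request:
move_arm(moves=[{"translation":[0,0,0],"turn":[0,0,0.119],"hand":1},{"translation":[0,0,25],"turn":[0,0,0],"hand":1},{"translation":[0,0,25],"turn":[0,0,0],"hand":1},{"translation":[0,0,25],"turn":[0,0,0],"hand":1},{"translation":[0,0,25],"turn":[0,0,0],"hand":1},{"translation":[0,0,20],"turn":[0,0,0],"hand":1},{"translation":[0,0,0],"turn":[0,0,0],"hand":1}])

```text
time_s: 3.12
eef_pos: [510.7, -158.2, 126.5]
ee_rot: [-0.004, 0.745, 0.667, -0.001]
force: [0.3, 0.2, 0.0]
grip_width: 1.001
grip_force: 0.0
```

Request:
move_arm(grip_force=40, moves=[{"translation":[0,0,0],"turn":[0,0,0],"hand":0},{"translation":[0,0,0],"turn":[0,0,0],"hand":0},{"translation":[0,0,0],"turn":[0,0,0],"hand":0},{"translation":[0,0,0],"turn":[0,0,0],"hand":0},{"translation":[0,0,0],"turn":[0,0,0],"hand":0},{"translation":[0,0,0],"turn":[0,0,0],"hand":0},{"translation":[0,0,0],"turn":[0,0,0],"hand":0},{"translation":[0,0,0],"turn":[0,0,0],"hand":0}])

```text
time_s: 3.78
eef_pos: [511.8, -159.1, 130.9]
ee_rot: [-0.001, 0.747, 0.665, -0.001]
force: [-7.0, -0.3, 5.7]
grip_width: 0.16
grip_force: 38.8
```

```bash
python3 -c "
import numpy as np
def t(a,b,n):
    q=np.linspace(a,b,n+1);p=.35-q;x=110*np.sin(p);z=110*np.cos(p)
    print([(round(float(i),1),round(float(-j),1)) for i,j in zip(np.diff(x),np.diff(z))])
t(0,1.05,15);t(1.05,0,30)"
```

```text
[(-7.3, -2.4), (-7.5, -1.9), (-7.6, -1.3), (-7.7, -0.8), (-7.7, -0.3), (-7.7, 0.3), (-7.7, 0.8), (-7.6, 1.3), (-7.5, 1.9), (-7.3, 2.4), (-7.1, 2.9), (-6.9, 3.4), (-6.7, 3.9), (-6.4, 4.3), (-6.1, 4.8)]
[(3.0, -2.4), (3.1, -2.3), (3.1, -2.2), (3.2, -2.1), (3.3, -2.0), (3.4, -1.9), (3.4, -1.8), (3.5, -1.6), (3.5, -1.5), (3.6, -1.4), (3.6, -1.3), (3.7, -1.1), (3.7, -1.0), (3.8, -0.9), (3.8, -0.7), (3.8, -0.6), (3.8, -0.5), (3.8, -0.3), (3.8, -0.2), (3.8, -0.1), (3.8, 0.1), (3.8, 0.2), (3.8, 0.3), (3.8, 0.5), (3.8, 0.6), (3.8, 0.7), (3.8, 0.9), (3.7, 1.0), (3.7, 1.1), (3.6, 1.3)]
```

Request:
move_arm(moves=[{"translation":[0,-7.3,-2.4],"turn":[0,0,0],"hand":0},{"translation":[0,-7.5,-1.9],"turn":[0,0,0],"hand":0},{"translation":[0,-7.6,-1.3],"turn":[0,0,0],"hand":0},{"translation":[0,-7.7,-0.8],"turn":[0,0,0],"hand":0},{"translation":[0,-7.7,-0.3],"turn":[0,0,0],"hand":0},{"translation":[0,-7.7,0.3],"turn":[0,0,0],"hand":0},{"translation":[0,-7.7,0.8],"turn":[0,0,0],"hand":0},{"translation":[0,-7.6,1.3],"turn":[0,0,0],"hand":0},{"translation":[0,-7.5,1.9],"turn":[0,0,0],"hand":0},{"translation":[0,-7.3,2.4],"turn":[0,0,0],"hand":0}])

```text
time_s: 4.62
eef_pos: [438.7, -150.1, 131.9]
ee_rot: [0.002, 0.747, 0.665, 0.002]
force: [3.7, 5.6, 17.6]
grip_width: 0.16
grip_force: 42.4
```

Request:
move_arm(moves=[{"translation":[0,-7.1,2.9],"turn":[0,0,0],"hand":0},{"translation":[0,-6.9,3.4],"turn":[0,0,0],"hand":0},{"translation":[0,-6.7,3.9],"turn":[0,0,0],"hand":0},{"translation":[0,-6.4,4.3],"turn":[0,0,0],"hand":0},{"translation":[0,0,0],"turn":[0,0,0],"hand":0},{"translation":[0,0,0],"turn":[0,0,0],"hand":0}])

```text
time_s: 5.12
eef_pos: [411.5, -146.8, 116.9]
ee_rot: [0.002, 0.747, 0.665, 0.002]
force: [7.9, 8.8, 5.3]
grip_width: 0.16
grip_force: 42.7
```

Request:
move_arm(moves=[{"translation":[0,-3.1,2.4],"turn":[0,0,0],"hand":0},{"translation":[0,-3.0,2.4],"turn":[0,0,0],"hand":0},{"translation":[0,0,0],"turn":[0,0,0],"hand":0},{"translation":[0,0,0],"turn":[0,0,0],"hand":0}])

```text
time_s: 5.45
eef_pos: [405.4, -146.1, 112.1]
ee_rot: [0.001, 0.747, 0.665, 0.002]
force: [6.5, 8.2, 8.3]
grip_width: 0.158
grip_force: 42.9
```

Request:
move_arm(moves=[{"translation":[0,-2.9,2.5],"turn":[0,0,0],"hand":0},{"translation":[0,0,0],"turn":[0,0,0],"hand":0},{"translation":[0,0,0],"turn":[0,0,0],"hand":0}])

```text
time_s: 5.7
eef_pos: [403.0, -146.0, 109.9]
ee_rot: [0.002, 0.747, 0.665, 0.002]
force: [7.7, 7.5, 8.8]
grip_width: 0.156
grip_force: 43.3
```

Request:
move_arm(moves=[{"translation":[0,-2.4,2.1],"turn":[0,0,0],"hand":0},{"translation":[0,0,0],"turn":[0,0,0],"hand":0},{"translation":[0,0,0],"turn":[0,0,0],"hand":0}])

```text
time_s: 5.95
eef_pos: [402.4, -146.1, 109.2]
ee_rot: [0.004, 0.747, 0.665, 0.003]
force: [12.5, 12.3, 20.8]
grip_width: 0.161
grip_force: 44.4
```

The end stop is reached: the force jumped and the motion stalled. Now I ease the lever back.

Request:
move_arm(moves=[{"translation":[0,2.6,-2.3],"turn":[0,0,0],"hand":0},{"translation":[0,2.7,-2.3],"turn":[0,0,0],"hand":0},{"translation":[0,3.0,-2.4],"turn":[0,0,0],"hand":0},{"translation":[0,3.1,-2.3],"turn":[0,0,0],"hand":0},{"translation":[0,3.1,-2.2],"turn":[0,0,0],"hand":0},{"translation":[0,3.2,-2.1],"turn":[0,0,0],"hand":0},{"translation":[0,3.3,-2.0],"turn":[0,0,0],"hand":0},{"translation":[0,3.4,-1.9],"turn":[0,0,0],"hand":0},{"translation":[0,3.4,-1.8],"turn":[0,0,0],"hand":0},{"translation":[0,3.5,-1.6],"turn":[0,0,0],"hand":0}])

```text
time_s: 6.78
eef_pos: [430.5, -149.7, 127.6]
ee_rot: [0.0, 0.747, 0.665, 0.0]
force: [0.1, 0.3, 2.7]
grip_width: 0.16
grip_force: 42.3
```

Request:
move_arm(moves=[{"translation":[0,3.5,-1.5],"turn":[0,0,0],"hand":0},{"translation":[0,3.6,-1.4],"turn":[0,0,0],"hand":0},{"translation":[0,3.6,-1.3],"turn":[0,0,0],"hand":0},{"translation":[0,3.7,-1.1],"turn":[0,0,0],"hand":0},{"translation":[0,3.7,-1.0],"turn":[0,0,0],"hand":0},{"translation":[0,3.8,-0.9],"turn":[0,0,0],"hand":0},{"translation":[0,3.8,-0.7],"turn":[0,0,0],"hand":0},{"translation":[0,3.8,-0.6],"turn":[0,0,0],"hand":0},{"translation":[0,3.8,-0.5],"turn":[0,0,0],"hand":0},{"translation":[0,3.8,-0.3],"turn":[0,0,0],"hand":0}])

```text
time_s: 7.62
eef_pos: [467.3, -154.4, 136.5]
ee_rot: [0.0, 0.747, 0.665, -0.0]
force: [-1.0, -4.8, 0.8]
grip_width: 0.157
grip_force: 42.0
```

Request:
move_arm(moves=[{"translation":[0,3.8,-0.2],"turn":[0,0,0],"hand":0},{"translation":[0,3.8,-0.1],"turn":[0,0,0],"hand":0},{"translation":[0,3.8,0.1],"turn":[0,0,0],"hand":0},{"translation":[0,3.8,0.2],"turn":[0,0,0],"hand":0},{"translation":[0,3.8,0.3],"turn":[0,0,0],"hand":0},{"translation":[0,3.8,0.5],"turn":[0,0,0],"hand":0},{"translation":[0,3.8,0.6],"turn":[0,0,0],"hand":0},{"translation":[0,3.8,0.7],"turn":[0,0,0],"hand":0},{"translation":[0,3.8,0.9],"turn":[0,0,0],"hand":0}])

```text
time_s: 8.37
eef_pos: [501.1, -158.0, 133.3]
ee_rot: [-0.0, 0.747, 0.665, -0.0]
force: [-2.2, -5.9, 1.0]
grip_width: 0.158
grip_force: 41.8
```

Request:
move_arm(moves=[{"translation":[0,3.7,1.0],"turn":[0,0,0],"hand":0},{"translation":[0,3.7,1.1],"turn":[0,0,0],"hand":0},{"translation":[0,3.6,1.3],"turn":[0,0,0],"hand":0},{"translation":[0,0,0],"turn":[0,0,0],"hand":0},{"translation":[0,0,0],"turn":[0,0,0],"hand":0}])

```text
time_s: 8.78
eef_pos: [511.4, -159.3, 130.3]
ee_rot: [-0.001, 0.746, 0.665, -0.001]
force: [-7.3, -4.5, 6.3]
grip_width: 0.161
grip_force: 42.1
```

The lever is back on its rest stop. I release it and rise, then look at the cover in the first pair of pictures.

Request:
move_arm(moves=[{"translation":[0,0,0],"turn":[0,0,0],"hand":0.5},{"translation":[0,0,0],"turn":[0,0,0],"hand":1},{"translation":[0,0,0],"turn":[0,0,0],"hand":1},{"translation":[0,0,0],"turn":[0,0,0],"hand":1},{"translation":[0,0,0],"turn":[0,0,0],"hand":1},{"translation":[0,0,-30],"turn":[0,0,0],"hand":1},{"translation":[0,0,-40],"turn":[0,0,0],"hand":1},{"translation":[0,0,-40],"turn":[0,0,0],"hand":1},{"translation":[0,0,-20],"turn":[0,0,0],"hand":1},{"translation":[0,0,0],"turn":[0,0,0],"hand":1}])

```text
time_s: 9.62
eef_pos: [513.3, -159.6, 265.1]
ee_rot: [0.004, 0.746, 0.665, 0.001]
force: [0.3, -0.0, 0.4]
grip_width: 0.999
grip_force: 0.0
```

Run:
```python
from h import *
import pickle
T=pickle.load(open('top0.pkl','rb'));S=pickle.load(open('side0.pkl','rb'))
a=cv2.resize(T['image'][180:240,185:245],(400,400),interpolation=cv2.INTER_CUBIC)
b=cv2.resize(S['image'][215:265,270:320],(400,400),interpolation=cv2.INTER_CUBIC)
cv2.imwrite('pics/cov2.png',np.hstack([a,b]))
```

```text
(no output)
```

View pics/cov2.png

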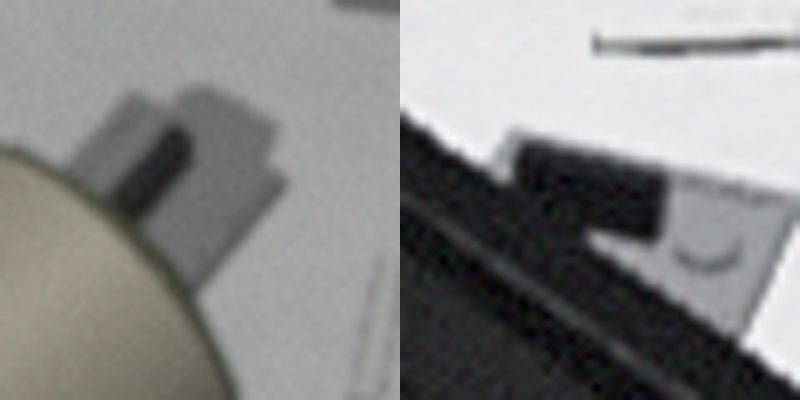

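Request:
move_arm(moves=[{"translation":[-30.4,-15.3,0],"turn":[0,0,0],"hand":1},{"translation":[-30.4,-15.3,0],"turn":[0,0,0],"hand":1},{"translation":[-30.4,-15.3,0],"turn":[0,0,0],"hand":1},{"translation":[-30.4,-15.3,0],"turn":[0,0,0],"hand":1},{"translation":[-30.4,-15.3,0],"turn":[0,0,0],"hand":1},{"translation":[-30.4,-15.3,0],"turn":[0,0,0],"hand":1}])

```text
time_s: 10.12
eef_pos: [398.6, -330.6, 259.3]
ee_rot: [-0.001, 0.747, 0.665, 0.0]
force: [1.0, 0.8, 0.3]
grip_width: 1.0
grip_force: 0.0
```

Run:
```python
from h import *
import pickle
for n in('side','top'):
    c=cam(n); pickle.dump(c,open(n+'2.pkl','wb'))
T=pickle.load(open('top2.pkl','rb'));T0=pickle.load(open('top0.pkl','rb'));S=pickle.load(open('side2.pkl','rb'))
a=cv2.resize(T['image'][180:240,175:255],(800,600),interpolation=cv2.INTER_CUBIC)
cv2.imwrite('pics/cov3.png',a)
k=60/400
for n,p,z in(('tongL',(200,82),5),('tongR',(278,130),5),('plL',(130,90),10),('plR',(288,182),10),('ribback',(178,130),39.5)):
    print(n,onplane(T0,185+(p[0]+.5)*k-.5,180+(p[1]+.5)*k-.5,z).round(1))
k=50/400
for n,p,z in(('boss',(707,245),10),('ribbackS',(517,150),39.5),('ribfrontS',(662,178),39.5),('plRfS',(795,200),10)):
    print(n,onplane(S,270+(p[0]-400+.5)*k-.5,215+(p[1]+.5)*k-.5,z).round(1))
print(sense()['joints'])
```

```text
tongL [534.9 271.9   5. ]
tongR [512.3 224.8   5. ]
plL [519.7 305.5  10. ]
plR [478.  211.7  10. ]
ribback [479.7 268.   39.5]
boss [411.  294.2  10. ]
ribbackS [483.8 272.2  39.5]
ribfrontS [429.7 290.6  39.5]
plRfS [373.2 266.3  10. ]
[-9.22756219e-01  2.92545830e-01  1.50199481e+00 -7.43609378e-04
  1.34846730e+00 -8.02923536e-01]
```

View pics/cov3.png

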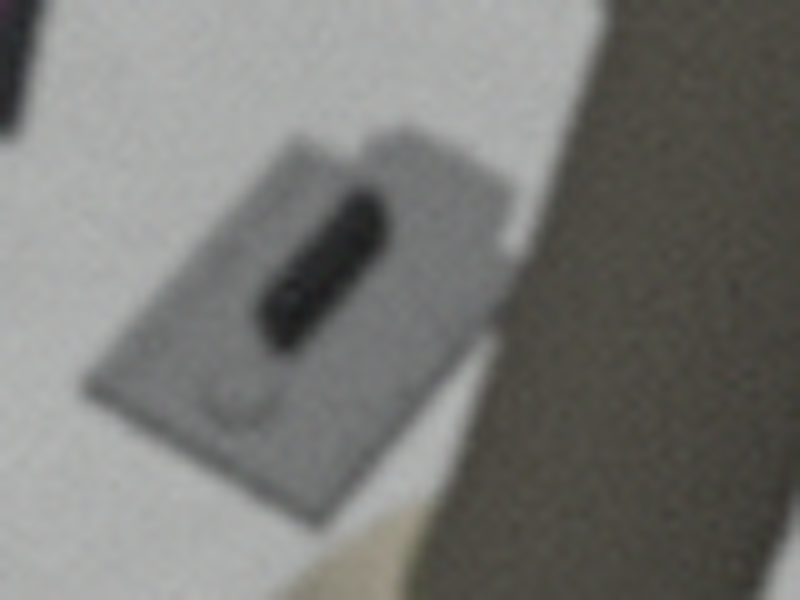

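The grey cover is fully in view. Its rib runs from (270,330) to (375,205), the boss is at (240,400), and the tongue is at the upper right at (460,155). The turquoise look-alike, at (80,425) in the earlier crop, is excluded by its colour. Next I measure the pose.

Run:
```python
from h import *
import pickle
T=pickle.load(open('top2.pkl','rb'));S=pickle.load(open('side2.pkl','rb'))
q=lambda p,z:onplane(T,175+(p[0]+.5)/10-.5,180+(p[1]+.5)/10-.5,z)[:2]
FL,FR,BL,BR=q((88,385),10),q((318,525),10),q((298,138),10),q((515,262),10);t1,t2=q((405,125),5),q((515,188),5);bo=q((240,395),12)
print(FL,FR,BL,BR,t1,t2,bo)
for a,b in((FL,BL),(FR,BR)):
    d=b-a; print('x ang',np.degrees(np.arctan2(d[1],d[0])),np.linalg.norm(d))
for a,b in((FR,FL),(BR,BL),(t2,t1)):
    d=b-a; print('y ang-90',np.degrees(np.arctan2(d[1],d[0]))-90,np.linalg.norm(d))
for n,c,r in(('T',T,(195,218,198,216)),('S',S,(225,250,280,305))):
    g=cv2.cvtColor(c['image'],cv2.COLOR_BGR2GRAY); P=cloud(c)
    m=np.zeros(g.shape,bool); m[r[0]:r[1],r[2]:r[3]]=True
    mm=m&(P[...,2]>33)&(P[...,2]<46)&(P[...,0]>390)&(P[...,0]<520)&(P[...,1]>220)&(P[...,1]<330)
    Q=P[mm]; print(n,len(Q),Q.mean(0),np.median(Q,0),cv2.minAreaRect(Q[:,:2].astype(np.float32)))
    if len(Q)>4:
        f=cv2.fitLine(Q[:,:2].astype(np.float32),cv2.DIST_L2,0,.01,.01).ravel();print('rib ang',np.degrees(np.arctan2(f[1],f[0])))
    if n=='T':
        dk=m&(g<70);v,u=np.where(dk);print('dark',u.mean(),v.mean(),onplane(c,u.mean(),v.mean(),30),len(u))
        f=cv2.fitLine(np.array([onplane(c,a,b,35)[:2] for a,b in zip(u,v)],np.float32),cv2.DIST_L2,0,.01,.01).ravel();print(np.degrees(np.arctan2(f[1],f[0])))
    # plate height
    pm=(np.abs(P[...,0]-bo[0]-25)<60)&(np.abs(P[...,1]-bo[1])<40)&(P[...,2]>5)&(P[...,2]<18);print('plate z',np.median(P[pm][:,2]))
    # table z
```

```text
[406.45457923 348.86106008] [367.2118117  259.63371055] [518.76305305 304.3043325 ] [481.50261141 218.530103  ] [534.48738856 270.0562802 ] [515.15461692 226.25372102] [410.67723186 297.12516655]
x ang -21.639971395588805 120.82423293546951
x ang -19.780642836979876 121.45737298897959
y ang-90 -23.740204936559863 97.4757134226932
y ang-90 -23.480191806220574 93.51769329225522
y ang-90 -23.814826293230894 47.87922566675869
T 66 [452.12434503 276.69420849  39.55747954] [454.3419749  277.2970746   39.15275633] ((451.2655944824219, 278.0979919433594), (15.806854248046875, 61.04085159301758), 65.74430084228516)
rib ang -22.678446
dark 206.97894736842105 206.7578947368421 [452.63914371 276.98226339  30.        ] 95
-17.985823
plate z 10.953255549059948
S 75 [456.61754703 280.1435485   37.97647388] [457.62159033 280.23818655  38.26539363] ((455.34521484375, 279.6570739746094), (15.838549613952637, 58.360530853271484), 66.3222885131836)
rib ang -22.330975
plate z 10.464626629284503
```

Request:
move_arm(moves=[{"translation":[40.7,-1,0],"turn":[0,0,0],"hand":1},{"translation":[40.7,-1,0],"turn":[0,0,0],"hand":1},{"translation":[40.7,-1,0],"turn":[0,0,0],"hand":1},{"translation":[40.7,-1,0],"turn":[0,0,0],"hand":1},{"translation":[40.7,-1,0],"turn":[0,0,0],"hand":1},{"translation":[40.7,-1,0],"turn":[0,0,0],"hand":1},{"translation":[40.7,-1,0],"turn":[0,0,0],"hand":1},{"translation":[40.7,-1,0],"turn":[0,0,0],"hand":1},{"translation":[40.7,-1,0],"turn":[0,0,0],"hand":1},{"translation":[40.7,-1,0],"turn":[0,0,0],"hand":1}])

```text
time_s: 11.05
eef_pos: [435.9, 78.5, 259.7]
ee_rot: [-0.0, 0.746, 0.666, -0.0]
force: [1.1, -0.9, -0.0]
grip_width: 0.998
grip_force: 0.0
```

Request:
move_arm(moves=[{"translation":[40.7,-1,0],"turn":[0,0,0],"hand":1},{"translation":[40.7,-1,0],"turn":[0,0,0],"hand":1},{"translation":[40.7,-1,0],"turn":[0,0,0],"hand":1},{"translation":[40.7,-1,0],"turn":[0,0,0],"hand":1},{"translation":[40.7,-1,0],"turn":[0,0,0],"hand":1}])

```text
time_s: 11.47
eef_pos: [454.0, 281.3, 259.4]
ee_rot: [-0.0, 0.746, 0.666, -0.0]
force: [1.4, -1.7, 0.8]
grip_width: 0.999
grip_force: 0.0
```

Request:
move_arm(moves=[{"translation":[0,0,0],"turn":[0,0,-0.12],"hand":1},{"translation":[0,0,0],"turn":[0,0,-0.12],"hand":1},{"translation":[0,0,0],"turn":[0,0,-0.12],"hand":1},{"translation":[0,0,0],"turn":[0,0,-0.12],"hand":1},{"translation":[0,0,0],"turn":[0,0,-0.12],"hand":1},{"translation":[0,0,0],"turn":[0,0,-0.12],"hand":1},{"translation":[0,0,0],"turn":[0,0,-0.12],"hand":1},{"translation":[0,0,0],"turn":[0,0,-0.12],"hand":1},{"translation":[0,0,0],"turn":[0,0,-0.12],"hand":1},{"translation":[0,0,0],"turn":[0,0,-0.12],"hand":1}])

```text
time_s: 12.3
eef_pos: [454.3, 279.1, 259.3]
ee_rot: [-0.001, 0.237, 0.971, -0.0]
force: [0.4, -0.4, 0.8]
grip_width: 1.004
grip_force: 0.0
```

Request:
move_arm(moves=[{"translation":[0,0,35],"turn":[0,0,-0.092],"hand":1},{"translation":[0,0,35],"turn":[0,0,0],"hand":1},{"translation":[0,0,35],"turn":[0,0,0],"hand":1},{"translation":[0,0,25],"turn":[0,0,0],"hand":1},{"translation":[0,0,0],"turn":[0,0,0],"hand":1},{"translation":[0,0,0],"turn":[0,0,0],"hand":1}])

```text
time_s: 12.8
eef_pos: [454.3, 278.8, 129.7]
ee_rot: [-0.001, 0.195, 0.981, -0.001]
force: [1.5, 0.4, 0.9]
grip_width: 0.994
grip_force: 0.0
```

Request:
move_arm(moves=[{"translation":[0,0,30],"turn":[0,0,0],"hand":1},{"translation":[0,0,30],"turn":[0,0,0],"hand":1},{"translation":[0,0,22],"turn":[0,0,0],"hand":1},{"translation":[0,0,12],"turn":[0,0,0],"hand":1},{"translation":[0,0,4],"turn":[0,0,0],"hand":1},{"translation":[0,0,0],"turn":[0,0,0],"hand":1}])

```text
time_s: 13.3
eef_pos: [455.5, 278.9, 33.1]
ee_rot: [0.001, 0.196, 0.981, 0.0]
force: [-0.7, -0.3, -0.3]
grip_width: 1.001
grip_force: 0.0
```

Request:
move_arm(grip_force=100, moves=[{"translation":[0,0,0],"turn":[0,0,0],"hand":0},{"translation":[0,0,0],"turn":[0,0,0],"hand":0},{"translation":[0,0,0],"turn":[0,0,0],"hand":0},{"translation":[0,0,0],"turn":[0,0,0],"hand":0},{"translation":[0,0,0],"turn":[0,0,0],"hand":0},{"translation":[0,0,0],"turn":[0,0,0],"hand":0},{"translation":[0,0,0],"turn":[0,0,0],"hand":0},{"translation":[0,0,0],"turn":[0,0,0],"hand":0}])

```text
time_s: 13.97
eef_pos: [455.2, 278.6, 32.8]
ee_rot: [0.0, 0.196, 0.981, 0.0]
force: [-1.0, -0.7, 6.1]
grip_width: 0.146
grip_force: 98.4
```

Request:
move_arm(moves=[{"translation":[0,0,-10],"turn":[0,0,0],"hand":0},{"translation":[0,0,-30],"turn":[0,0,0],"hand":0},{"translation":[0,0,-30],"turn":[0,0,0],"hand":0},{"translation":[0,0,-30],"turn":[0,0,0],"hand":0},{"translation":[0,0,0],"turn":[0,0,0],"hand":0},{"translation":[0,0,0],"turn":[0,0,0],"hand":0}])

```text
time_s: 14.47
eef_pos: [455.4, 278.6, 133.7]
ee_rot: [0.001, 0.196, 0.981, 0.001]
force: [-0.6, 0.4, -2.6]
grip_width: 0.144
grip_force: 97.8
```

Run:
```python
from h import *
import pickle
from scipy.ndimage import gaussian_filter
S=pickle.load(open('side2.pkl','rb'));S0=pickle.load(open('side0.pkl','rb'));T=pickle.load(open('top0.pkl','rb'))
w=lambda c,u0,v0,p,k,z:onplane(c,u0+(p[0]+.5)/k-.5,v0+(p[1]+.5)/k-.5,z)[:2]
s=lambda p,z:w(S0,225,135,p,8,z); t=lambda p,z:w(T,265,160,p,6,z)
def A(a,b): d=b-a; return round(float(np.degrees(np.arctan2(d[1],d[0]))),2)
print('S left bottom',A(s((552,545),0),s((125,515),0)),'S left deck',A(s((562,474),45),s((122,446),45)))
print('S front',A(s((562,474),45),s((573,322),45))+90,'T front',A(t((60,372),45),t((318,440),45))+90,'T back',A(t((165,42),94),t((412,102),94))+90,'T left front-bottom',A(t((62,400),0),t((318,468),0))+90)
# subpixel row/column edges: S front deck edge: bright deck -> worktop similar; use cartridge white in T & S
for n,c,z,r in(('T',T,50,(190,218,294,315)),('S',S0,50,(176,188,257,284))):
    g=cv2.cvtColor(c['image'],cv2.COLOR_BGR2GRAY);roi=np.zeros_like(g);roi[r[0]:r[1],r[2]:r[3]]=1
    th=(g[r[0]:r[1],r[2]:r[3]].max()*.55+np.median(g[r[0]:r[1],r[2]:r[3]])*.45)
    m=((g>th)&(roi>0)).astype(np.uint8);k=np.ones((3,3),np.uint8);m=cv2.morphologyEx(m,cv2.MORPH_CLOSE,k)
    v,u=np.where(m);Q=np.array([onplane(c,a,b,z)[:2] for a,b in zip(u,v)],np.float32)
    print(n,len(u),Q.mean(0),cv2.minAreaRect(Q))
```

```text
S left bottom -8.11 S left deck -7.62
S front -7.209999999999994 T front -6.909999999999997 T back -6.950000000000003 T left front-bottom -6.930000000000007
T 62 [523.9308  -42.07602] ((516.4132690429688, -42.468360900878906), (27.75958824157715, 69.20159149169922), 84.96927642822266)
S 55 [521.39105 -39.55082] ((516.1279296875, -39.70820236206055), (25.46741485595703, 69.21134948730469), 82.25679779052734)
```

Request:
move_arm(moves=[{"translation":[-15.8,-35.9,0],"turn":[0,0,0],"hand":0},{"translation":[-15.8,-35.9,0],"turn":[0,0,0],"hand":0},{"translation":[-15.8,-35.9,0],"turn":[0,0,0],"hand":0},{"translation":[-15.8,-35.9,0],"turn":[0,0,0],"hand":0},{"translation":[-15.8,-35.9,0],"turn":[0,0,0],"hand":0},{"translation":[-15.8,-35.9,0],"turn":[0,0,0],"hand":0},{"translation":[-15.8,-35.9,0],"turn":[0,0,0],"hand":0},{"translation":[-15.8,-35.9,0],"turn":[0,0,0],"hand":0}])

```text
time_s: 15.13
eef_pos: [460.4, -36.9, 131.1]
ee_rot: [-0.001, 0.196, 0.981, 0.0]
force: [0.9, 0.2, -1.7]
grip_width: 0.142
grip_force: 98.1
```

Request:
move_arm(moves=[{"translation":[0,0,0],"turn":[0,0,-0.09],"hand":0},{"translation":[0,0,0],"turn":[0,0,-0.09],"hand":0},{"translation":[0,0,0],"turn":[0,0,-0.089],"hand":0},{"translation":[0,0,0],"turn":[0,0,0],"hand":0},{"translation":[0,0,0],"turn":[0,0,0],"hand":0}])

```text
time_s: 15.55
eef_pos: [461.0, -35.1, 131.3]
ee_rot: [-0.001, 0.064, 0.998, 0.0]
force: [0.5, -0.1, -1.5]
grip_width: 0.145
grip_force: 98.3
```

Run:
```python
from h import *
import pickle
o=[]
for n,r in(('top',(160,240,260,340)),('side',(145,205,235,315))):
    c=cam(n); pickle.dump(c,open(n+'3.pkl','wb'))
    o.append(cv2.resize(c['image'][r[0]:r[1],r[2]:r[3]],(400,400 if n=='top' else 300),interpolation=cv2.INTER_CUBIC))
o[1]=cv2.copyMakeBorder(o[1],0,100,0,0,cv2.BORDER_CONSTANT)
cv2.imwrite('pics/held.png',np.hstack(o))
```

```text
(no output)
```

View pics/held.png

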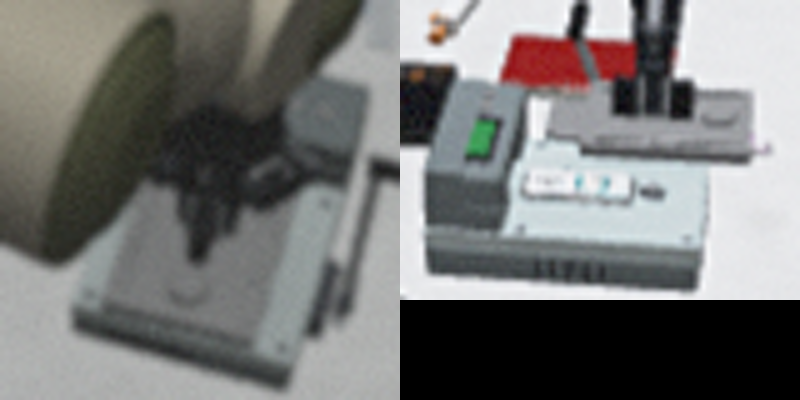

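The cover is held level above the deck, with its tongue end at (548,130) and boss at (718,118) in the side half and at (188,292) in the top half. I check its place in the grip.

Run:
```python
from h import *
import pickle
S=pickle.load(open('side3.pkl','rb'));T=pickle.load(open('top3.pkl','rb'))
w=lambda c,u0,v0,p,z:onplane(c,u0+(p[0]+.5)/5-.5,v0+(p[1]+.5)/5-.5,z)[:2]
s=lambda x,y,z:w(S,235,145,(x-400,y),z); t=lambda x,y,z:w(T,260,160,(x,y),z)
g=np.array([461.0,-35.1]);th=np.radians(-7.3);R=np.array([[np.cos(th),np.sin(th)],[-np.sin(th),np.cos(th)]])
for n,p,e in(('S FLbot',s(750,163,98.5),(-85,50)),('S FLtop',s(750,150,108.5),(-85,50)),('S FRtop',s(753,94,108.5),(-85,-50)),('S tongL',s(550,137,101),(65,25)),('S boss',s(718,116,110),(-60,0)),('T boss',t(186,290,110),(-60,0)),('T FL',t(105,300,108.5),(-85,50)),('T FR',t(250,342,108.5),(-85,-50))):
    print(n,(R@(p-g)+[-12,0]).round(1),e)
P=cloud(S);m=(P[...,2]>103)&(P[...,2]<114)&(P[...,0]>370)&(P[...,0]<500)&(P[...,1]>-90)&(P[...,1]<30)
Q=P[m];l=(Q[:,:2]-g)@R.T+[-12,0];print(np.median(Q[:,2]),np.percentile(l,[1,99],axis=0))
```

```text
S FLbot [-82.9  47.7] (-85, 50)
S FLtop [-82.3  46.9] (-85, 50)
S FRtop [-82.9 -40.6] (-85, -50)
S tongL [60.9 30.4] (65, 25)
S boss [-58.3   0.6] (-60, 0)
T boss [-60.9   0.4] (-60, 0)
T FL [-82.7  46.9] (-85, 50)
T FR [-84.8 -47.1] (-85, -50)
108.8803463849056 [[-83.46970028 -48.39637723]
 [ 27.77942759  54.46389883]]
```

Request:
move_arm(moves=[{"translation":[0,0,20],"turn":[0,0,0],"hand":0},{"translation":[0,0,14],"turn":[0,0,0],"hand":0},{"translation":[0,0,6],"turn":[0,0,0],"hand":0},{"translation":[0,0,3],"turn":[0,0,0],"hand":0},{"translation":[0,0,0],"turn":[0,0,0],"hand":0},{"translation":[0,0,0],"turn":[0,0,0],"hand":0},{"translation":[0,0,0],"turn":[0,0,0],"hand":0}])

```text
time_s: 16.23
eef_pos: [461.9, -35.4, 89.9]
ee_rot: [0.001, 0.062, 0.998, -0.0]
force: [0.2, -0.5, -2.5]
grip_width: 0.141
grip_force: 98.3
```

Request:
move_arm(moves=[{"translation":[-5,0,0],"turn":[0,0,0],"hand":0},{"translation":[-5,0,0],"turn":[0,0,0],"hand":0},{"translation":[-5,0,0],"turn":[0,0,0],"hand":0},{"translation":[-5,0,0],"turn":[0,0,0],"hand":0},{"translation":[-5,0,0],"turn":[0,0,0],"hand":0},{"translation":[0,0,0],"turn":[0,0,0],"hand":0},{"translation":[0,0,0],"turn":[0,0,0],"hand":0}])

```text
time_s: 16.82
eef_pos: [486.4, -38.4, 89.1]
ee_rot: [-0.0, 0.062, 0.998, 0.0]
force: [-0.7, -0.1, -3.0]
grip_width: 0.145
grip_force: 98.3
```

Request:
move_arm(moves=[{"translation":[-4,0,1],"turn":[0,0,0],"hand":0},{"translation":[-4,0,0],"turn":[0,0,0],"hand":0},{"translation":[-4,0,0],"turn":[0,0,0],"hand":0},{"translation":[-4,0,0],"turn":[0,0,0],"hand":0},{"translation":[-4,0,0],"turn":[0,0,0],"hand":0},{"translation":[0,0,0],"turn":[0,0,0],"hand":0},{"translation":[0,0,0],"turn":[0,0,0],"hand":0}])

```text
time_s: 17.4
eef_pos: [506.3, -40.9, 88.1]
ee_rot: [-0.0, 0.062, 0.998, -0.0]
force: [-0.1, 0.5, -2.3]
grip_width: 0.139
grip_force: 98.3
```

Request:
move_arm(moves=[{"translation":[0,0,2],"turn":[0,0,0],"hand":0},{"translation":[0,0,2],"turn":[0,0,0],"hand":0},{"translation":[0,0,0],"turn":[0,0,0],"hand":0},{"translation":[0,0,0],"turn":[0,0,0],"hand":0}])

```text
time_s: 17.73
eef_pos: [506.0, -40.8, 84.0]
ee_rot: [-0.0, 0.062, 0.998, 0.0]
force: [1.0, 0.0, -2.4]
grip_width: 0.146
grip_force: 98.3
```

Request:
move_arm(moves=[{"translation":[0,0,1],"turn":[0,0,0],"hand":0},{"translation":[0,0,1],"turn":[0,0,0],"hand":0},{"translation":[0,0,0],"turn":[0,0,0],"hand":0},{"translation":[0,0,0],"turn":[0,0,0],"hand":0}])

```text
time_s: 18.07
eef_pos: [506.2, -40.8, 82.4]
ee_rot: [0.0, 0.062, 0.998, 0.0]
force: [-0.2, 0.4, 1.2]
grip_width: 0.141
grip_force: 99.0
```

Request:
move_arm(moves=[{"translation":[0,0,1],"turn":[0,0,0],"hand":0},{"translation":[0,0,1],"turn":[0,0,0],"hand":0},{"translation":[0,0,0],"turn":[0,0,0],"hand":0},{"translation":[0,0,0],"turn":[0,0,0],"hand":0}])

```text
time_s: 18.4
eef_pos: [506.3, -40.8, 80.5]
ee_rot: [0.0, 0.062, 0.998, -0.0]
force: [-1.1, 1.1, 5.8]
grip_width: 0.144
grip_force: 99.4
```

Request:
move_arm(moves=[{"translation":[0,0,1],"turn":[0,0,0],"hand":0},{"translation":[0,0,1],"turn":[0,0,0],"hand":0},{"translation":[0,0,1],"turn":[0,0,0],"hand":0},{"translation":[0,0,0],"turn":[0,0,0],"hand":0},{"translation":[0,0,0],"turn":[0,0,0],"hand":0}])

```text
time_s: 18.82
eef_pos: [506.3, -40.8, 77.7]
ee_rot: [0.0, 0.062, 0.998, -0.0]
force: [-3.0, 2.2, 9.0]
grip_width: 0.145
grip_force: 100.1
```

Request:
move_arm(moves=[{"translation":[0,0,1],"turn":[0,0,0],"hand":0},{"translation":[0,0,1],"turn":[0,0,0],"hand":0},{"translation":[0,0,1],"turn":[0,0,0],"hand":0},{"translation":[0,0,0],"turn":[0,0,0],"hand":0},{"translation":[0,0,0],"turn":[0,0,0],"hand":0}])

```text
time_s: 19.23
eef_pos: [506.4, -40.8, 77.7]
ee_rot: [0.001, 0.062, 0.998, -0.0]
force: [-16.6, 4.4, 43.0]
grip_width: 0.143
grip_force: 105.2
```

Height stopped at 77.7 while the force rose, so the cover is bottomed on the deck, with the pin in its socket. I ease the push a little and check.

Request:
move_arm(moves=[{"translation":[0,0,-1.3],"turn":[0,0,0],"hand":0},{"translation":[0,0,0],"turn":[0,0,0],"hand":0},{"translation":[0,0,0],"turn":[0,0,0],"hand":0},{"translation":[0,0,0],"turn":[0,0,0],"hand":0},{"translation":[0,0,0],"turn":[0,0,0],"hand":0},{"translation":[0,0,0],"turn":[0,0,0],"hand":0}])

```text
time_s: 19.73
eef_pos: [506.4, -40.8, 77.7]
ee_rot: [0.0, 0.062, 0.998, -0.0]
force: [-10.3, 3.5, 28.2]
grip_width: 0.145
grip_force: 102.7
```

Run:
```python
from h import *
o=[]
for n,r in(('top',(160,240,260,340)),('side',(145,205,235,315))):
    c=cam(n)
    if n=='side':
        P=cloud(c);th=np.radians(-7.3);d=P[...,:2]-[518.3,-42.2]
        x=d[...,0]*np.cos(th)+d[...,1]*np.sin(th);y=-d[...,0]*np.sin(th)+d[...,1]*np.cos(th)
        for a in((-82,-75),(-70,-40),(-40,0),(0,32)):
            m=(x>a[0])&(x<a[1])&(y>18)&(y<46)&(abs(P[...,2]-55)<12);print(a,P[m][:,2].mean().round(2),m.sum())
    o.append(cv2.resize(c['image'][r[0]:r[1],r[2]:r[3]],(400,400 if n=='top' else 300),interpolation=cv2.INTER_CUBIC))
o[1]=cv2.copyMakeBorder(o[1],0,100,0,0,cv2.BORDER_CONSTANT)
cv2.imwrite('pics/end.png',np.hstack(o))
s=sense();print(s['force'],s['wrist_torque'],s['eef_pos'])
```

```text
(-82, -75) 53.8 8
(-70, -40) 55.23 31
(-40, 0) 54.34 48
(0, 32) 54.53 41
[-11.28344249   2.83285828  27.52394987] [ 0.49503861  1.78693535 -0.12579086] [506.39498577 -40.82605055  77.722652  ]
```

View pics/end.png

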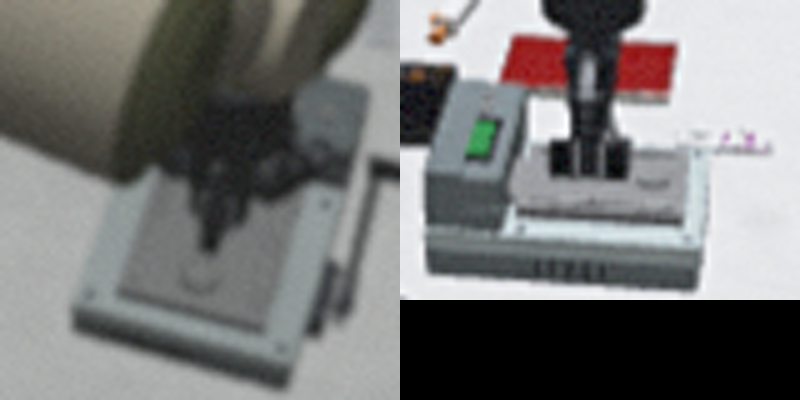

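The cover lies flat on the deck: its top reads about 54.5 mm along its length, against 55 expected. The tongue is under the head, the lever is at rest at (380,175), and the push holds at 28 N.

```bash
python3 -c "
from rig import finish_job; print(finish_job())"
```

```text
the job is handed in; nothing more can be done
None
```

The job is handed in: I pulled the lever to its stop and eased it back to rest, then seated the cover on the pin and held it pressed flush at about 28 N, at 19.7 s of the 64 s allowed.

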